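Set the workpiece at the fume extractor and hold its gate half open

TASK

Slide the round steel workpiece along the bench, without lifting it, until it sits centred in the chalk ring in front of the fume extractor. Then slide the extractor's sprung gate by its upright tab to half of its travel (tab in line with the index post) and hold it there: the gate springs shut if let go, so finish while still holding it. Leave the can, the hammer and the yellow magnet where they are.

Things in the scene. Friction and masses are not known exactly. Their poses are not given: they have to be found in the camera images.
- extractor: Low grey fume-extraction box fixed on the bench, 130 mm (its x) by 340 mm (its y) by 70 mm high, joined to a duct at its far (+x) side. Origin: centre of its underside on the bench; x points away from the chalk ring to the duct, y along the box's length, z up. On its top lie an 80 by 60 mm intake covered by the sliding gate, two 10 mm high guide rails along y at x = +-39 mm, and a spring barrel of 26 mm diameter from y = +78 to +168 mm.
- flange: The workpiece, loose on the bench: round steel base plate 100 mm in diameter and 12 mm thick with an open pipe collar of 76 mm outer diameter, 4 mm wall, on top (37 mm high overall); 0.5 to 0.9 kg. Origin: centre of its underside. It starts to the left or the right of the ring, the can on the other side.
- spot (a point): Centre, on the bench, of the chalk ring (flat line, 58 mm inner radius), at x = -150, y = -60 mm in the extractor's frame. The ring is just large enough for the workpiece to stand inside it.
- gate (a joint): Travel of the sprung gate, m: 0 = shut (where it starts), grows to 0.080 = fully open as the gate slides along the extractor's +y. Half travel is 0.040. A spring pulls it shut: about 3 N at 0, rising 150 N/m to 9 N at half travel and 15 N fully open, plus about 0.4 N of friction.
- tab (a point): Upright aluminium tab on the middle of the gate's flat plate: 40 mm (x) by 12 mm (y, the sliding direction) by 46 mm high, axes as the extractor's. This point: centre of its underside, 74 mm above the bench; its top is at 120 mm. Shut: x = 0, y = -60 mm in the extractor's frame; half travel: y = -20 mm. Towards +y, from 33 mm off its middle, a spring rod and bracket reach 88 mm above the bench.
- half_mark (a point): Top centre, 92 mm above the bench, of the steel index post (18 mm by 5 mm by 22 mm high) on the extractor's top, beside the +x guide rail at x = +51, y = -20 mm in its frame: the tab's middle is level with it along y when the gate is at half travel.
- can: Bystander: plain closed metal can, 66 mm in diameter, 110 mm high, standing on the other side of the ring from the workpiece's start. Origin: centre of its underside.
- hammer: Bystander: hammer lying on the bench to the right of the extractor, 260 mm long along its x.
- magnet: Bystander: yellow T-shaped welding magnet lying to the left of the extractor, 90 by 70 by 22 mm. Origin: on its underside.
Not all that is in view belongs to the job. What is meant by the flange is not pink or turquoise, and is the smaller of those in its own colour.

How it is judged:
By the outcome, as a careful person would: the job done as asked, in the order asked, and still so for the second after the job is handed in, while the arm keeps its last pose, push and grip.
It also fails if it takes over 54 s, if anything falls off the work surface, if the arm or the gripper's body presses on something with over 40 N, if the wrist force passes 120 N, or if a joint passes its speed limit or range.

ROBOT

A 6-joint arm with a two-finger parallel gripper is mounted at the origin on the work surface. World frame = base frame: x ahead of the robot, y to its left, z up, the work surface at z = 0. Lengths are in mm, angles in rad, forces in N, time in s.
With the tool pointing down it reaches from about 275 to 1000 mm from the base axis. Payload 8.4 kg.
Tool frame: the origin (TCP) lies midway between the tips of the shut fingers; the grasp point (between the pads) lies grip_depth behind it (grip_depth is the distance from the TCP to the grasp point, in mm); z points along the fingers, y is the line along which they close (so a half turn about z gives the same grasp; the last joint's range is limited). The gripper opens to 85 mm and grips with 20 to 120 N. Pads are 22 mm wide; open, the fingers measure 114 mm over their backs; the gripper's body (76 mm by 85 mm) begins 54 mm behind the grasp point. The pads swing forward as they close: fully open they stand 13 mm farther back than shut.
Start: joints at [-1.291, 0.353, 1.633, -0, 1.155, -0.002], TCP at [173.802, -600.351, 231.281] pointing down, gripper open.
Joint ranges: [-2.63, 2.63], [-0.92, 2.1], [0.06, 2.66], [-1.3, 4.44], [0, 2.69], [-3.02, 3.02]. Speed limits (rad/s): [2.22, 2.22, 2.79, 3.14, 3.14, 3.14].

INTERFACE

Orientations are given as [roll, pitch, yaw] about the fixed x, y, z axes, in that order (R = Rz(yaw) Ry(pitch) Rx(roll)).
In Python, from rig import * gives the robot as it stands.
- The arm moves only by the shell command python3 -m creep 'ROWS' [FORCE]. ROWS is JSON, a list of rows, each an object of numbers: "x", "y", "z": the shift along the tool's x, y, z in mm; "rx", "ry", "rz": the turn, a rotation vector about the tool's x, y, z in rad; "hand": the finger opening in mm, from 0 to 85.4. A call has 1 to 20 rows; each row shifts and turns the commanded pose from where the row before left it, along the tool's axes as they then stand; what a row does not reach is not made up. A row lasts 1/8 s, in which the tool goes at most 62.5 mm and 10.7 degrees, less where a joint would pass 70% of its speed; a pose out of reach is approached as far as the arm can. A call with a gripper value outside its range is refused whole. The fingers move at their own pace and stop on an object; FORCE is the grip in N (left out, the last holds). Time passes only in rows, so rows that do not move let the fingers close. It gives the time, the measured TCP pose, the force, the opening and the grip force at its end, in the units of the state.
- sense(): the state, without advancing time (a new reading comes with each control period).
- grab_frame(name): name is "scene" or "top" or "wrist"; returns the picture (384x512x3 uint8, red, green, blue); there is no depth.
- get_calibration(name): a dict with "K" (3x3 intrinsics, pixels), "R" (3x3) and "t" (3): a world point X has camera coordinates R X + t. Camera axes: x right, y down, z forward; pixel columns grow to the right and rows downward; lengths in mm; the calibration is good to about 2 mm. A picture is of the moment at which its call begins: read the wrist's pose just before it. get_calibration takes no time and is no camera call; for the wrist camera it gives the pose at the moment of the call.
- sign_off(): hands the job in; it is judged then, once.
The state is a dict: "clock": time; "qpos": joint angles; "qvel": joint speeds; "joint_efforts": joint torques, N m; "eef_pos": TCP position; "tcp_rot": TCP orientation; "contact_force": force on the tool from outside, world axes, zero at the start; "wrist_torque": the same for the moment, N m; "opening": opening from 0.0 (shut) to 1.0 (fully open); "grasp_force": force on a finger pad.
Only numpy, scipy, OpenCV 4.12 (cv2) and the standard library are available. Lean on these libraries where they do the work, as an engineer would, in place of code of your own. Each camera call takes 0.05 s, during which the arm holds its last target. There are 200 camera calls.

## Working session

There is one attempt and no reset: what is moved stays moved. The work goes in short steps, Python scripts to look and compute and a shell command to move; the robot and the scene stay as the last step left them, time stands still between calls to the robot, and variables do not carry over. Pictures are saved under pics/ and viewed, at most 10 in all, crops included, and the job is handed in when it is done.

```bash
mkdir -p pics; ls; python3 - <<'E'
from rig import *
import cv2
for n in ("top","scene"):
    cv2.imwrite(f"pics/{n}0.png",grab_frame(n)[:,:,::-1])
    c=get_calibration(n);print(n,c["K"],c["R"],c["t"])
s=sense();print(s)
E
```

```text
pics
top [[455.50002639   0.         258.0545959 ]
 [  0.         455.50002639 200.28003514]
 [  0.           0.           1.        ]] [[-1.47971281e-02 -9.99890242e-01  7.40356925e-04]
 [-9.98409253e-01  1.47349145e-02 -5.44228446e-02]
 [ 5.44059622e-02 -1.54448101e-03 -9.98517704e-01]] [  88.18004428  454.49036092 1698.59641665]
scene [[394.21518942   0.         252.04947596]
 [  0.         394.21518942 190.57506484]
 [  0.           0.           1.        ]] [[-0.67478862  0.73797774 -0.00701319]
 [ 0.61423905  0.55632649 -0.55965277]
 [-0.40910966 -0.3819551  -0.82869753]] [ 263.06515386 -282.63627754 1734.229605  ]
{'clock': 0.1, 'qpos': array([-1.29143193e+00,  3.53597160e-01,  1.63402238e+00,  5.37335778e-06,
        1.15519394e+00, -2.35553513e-03]), 'qvel': array([ 0.00082636, -0.00228336, -0.00444981, -0.00032365,  0.0006205 ,
        0.00189434]), 'joint_efforts': array([ 9.91592242e-04, -6.06355834e+01, -3.42819035e+01,  1.45603753e-04,
        4.07333122e-03, -2.04674473e-05]), 'eef_pos': array([ 173.67196705, -599.96493571,  230.64133693]), 'tcp_rot': array([-3.14037184e+00, -7.78896988e-06,  2.81717753e-01]), 'contact_force': array([-0.01691359,  0.38960174, -0.01603357]), 'wrist_torque': array([-0.05367329,  0.00324359, -0.00847168]), 'grasp_force': 0.0, 'opening': 0.9984281198635219}
```

View pics/top0.png

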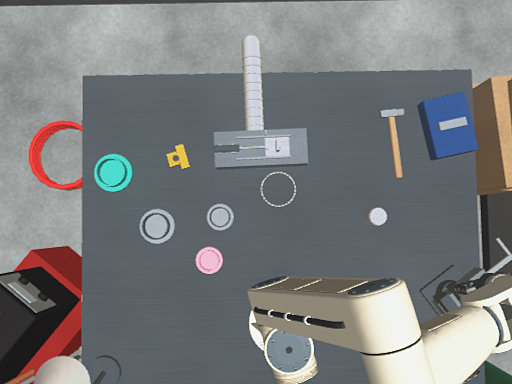

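View pics/scene0.png

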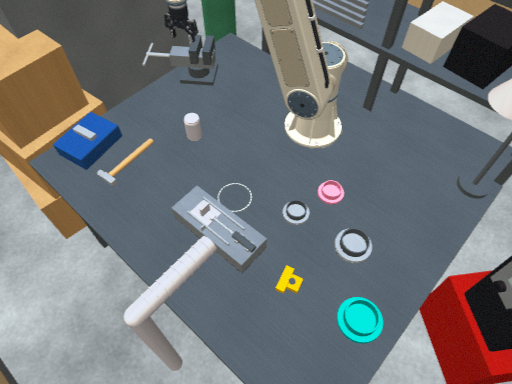

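The top view shows the workpiece (smaller grey, ~(220,217)), the ring ~(278,188), the extractor ~(261,148) with the tab ~(277,146), the can at (377,216), the magnet at (178,156) and the hammer at (393,140). The larger grey, pink and turquoise pieces are decoys. Next I'll measure these.

```bash
cat > h.py <<'E'
import numpy as np, cv2
from rig import *
def proj(n,X,c=None):
    c=c or get_calibration(n); p=c["K"]@(c["R"]@np.atleast_2d(X).T+np.array(c["t"])[:,None]); return (p[:2]/p[2]).T
def back(n,uv,z,c=None):
    c=c or get_calibration(n); R=np.array(c["R"]);t=np.array(c["t"]); o=-R.T@t
    uv=np.atleast_2d(uv); d=(R.T@np.linalg.inv(c["K"])@np.c_[uv,np.ones(len(uv))].T).T
    return o+d*((z-o[2])/d[:,2])[:,None]
def rect(n,img,x0,x1,y0,y1,z,s=1.0,c=None):
    # top-like view: rows down=-x, cols right=-y, s px/mm
    w,h=int((y1-y0)*s),int((x1-x0)*s)
    P=np.float32([[x1,y1,z],[x1,y0,z],[x0,y0,z],[x0,y1,z]])
    H=cv2.getPerspectiveTransform(np.float32(proj(n,P,c)),np.float32([[0,0],[w,0],[w,h],[0,h]]))
    return cv2.warpPerspective(img,H,(w,h),flags=cv2.INTER_CUBIC)
E
python3 - <<'E'
from h import *
for k,uv,z in [("flange",(220,217),30),("ring",(278,188.5),0),("tabtop",(277,146),120),("can",(377.5,216),110),("c1",(214,132),70),("c2",(307,128.5),70),("c3",(308,164),70),("c4",(215.5,168),70),("magnet",(178,156),22)]:
    print(k,back("top",uv,z).round(1))
im=cv2.imread("pics/top0.png")
cv2.imwrite("pics/c1.png",cv2.resize(im[95:245,150:330],None,fx=4.4,fy=4,interpolation=cv2.INTER_CUBIC)[:600,:800] if 0 else cv2.resize(im[110:240,160:330],None,fx=4.6,fy=4.6,interpolation=cv2.INTER_CUBIC))
E
```

```text
flange [[394.8 223.6  30. ]]
ring [[500.    5.2   0. ]]
tabtop [[641.4  11.7 120. ]]
can [[ 388.5 -339.8  110. ]]
c1 [[705.2 239.   70. ]]
c2 [[ 713.1 -101.5   70. ]]
c3 [[ 582.4 -102.5   70. ]]
c4 [[572.7 234.8  70. ]]
magnet [[626.1 379.5  22. ]]
```

View pics/c1.png

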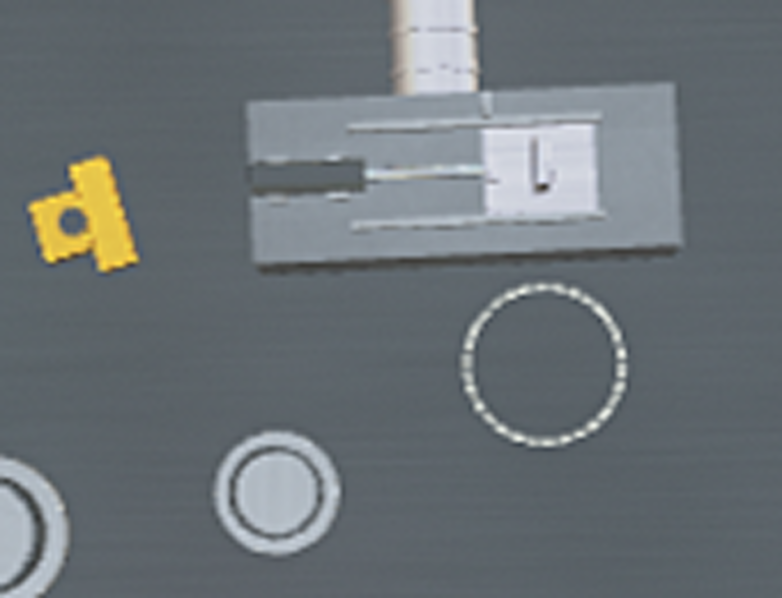

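The crop shows the ring centre at ~(545,365), the flange centre at ~(277,493) and the extractor top corners at (246,102), (675,84), (682,247) and (252,263). I'll refine these with fits.

```bash
cat >> h.py <<'E'
def delta(x,y,z):
    from scipy.spatial.transform import Rotation as Ro
    s=sense(); R=Ro.from_euler('xyz',s["tcp_rot"]).as_matrix(); return (R.T@(np.array([x,y,z])-s["eef_pos"])).round(1)
E
python3 - <<'E'
from h import *
im=cv2.imread("pics/top0.png")
# ring & flange via rectified planes, 4px/mm-ish
c=get_calibration("top")
r=rect("top",im,420,570,-75,85,0,4,c); g=cv2.cvtColor(r,cv2.COLOR_BGR2GRAY)
m=(g>135).astype(np.uint8)
ys,xs=np.nonzero(m); (u,v),a,an=cv2.fitEllipse(np.c_[xs,ys].astype(np.float32)); print("ring",570-v/4,85-u/4,np.array(a)/4)
for z in (0,12):
    r=rect("top",im,320,470,140,300,z,4,c); g=cv2.cvtColor(r,cv2.COLOR_BGR2GRAY)
    m=(g>140).astype(np.uint8); cs,_=cv2.findContours(m,0,1); k=max(cs,key=cv2.contourArea)
    (u,v),a,an=cv2.fitEllipse(k); print("flange",z,470-v/4,300-u/4,np.array(a)/4)
k=np.array([[246,102],[675,84],[682,247],[252,263]])/4.6+[160,110]
P=back("top",k-.4,70)[:,:2]; L=np.array([[65,170],[65,-170],[-65,-170],[-65,170.]])
q=P-P.mean(0); th=np.arctan2((L[:,0]*q[:,1]-L[:,1]*q[:,0]).sum(),(L*q).sum()); R=np.array([[np.cos(th),-np.sin(th)],[np.sin(th),np.cos(th)]])
print(P.round(1),P.mean(0),th); 
for n,l in (("spot",(-150,-60)),("tab",(0,-60)),("tabhalf",(0,-20))): print(n,P.mean(0)+R@l)
E
```

```text
ring 498.9970169067383 5.574981689453125 [128.2769928  128.61906433]
flange 0 396.7176513671875 226.96997833251953 [ 99.99903107 100.98184967]
flange 12 396.48682403564453 225.9753646850586 [ 99.30526733 100.28103638]
[[ 706.   242.4]
 [ 715.5  -99.2]
 [ 584.9 -102. ]
 [ 577.2  238.8]] [645.92968733  70.0138514 ] 0.025141864074921423
spot [497.48544626   6.26193149]
tab [647.43804026  10.0328138 ]
tabhalf [646.43247164  50.0201722 ]
```

```bash
python3 -m creep '[{"rz":0.128},{"rz":0.128},{"x":33,"y":-49},{"x":33,"y":-49},{"x":33,"y":-49},{"x":33,"y":-49},{"x":33,"y":-49},{"x":33,"y":-49},{"x":33,"y":-49},{"x":33,"y":-49},{"x":-3,"y":-53},{"x":-3,"y":-53},{"x":-3,"y":-53},{"x":-3,"y":-53},{"x":-3,"y":-53},{"x":-3,"y":-53},{"x":-3,"y":-53},{"x":-3,"y":-53},{"z":20}]' 20
python3 - <<'E'
from h import *
s=sense();print(s["eef_pos"],s["tcp_rot"],s["clock"]); c=get_calibration("wrist"); print(c)
im=grab_frame("wrist")[:,:,::-1]; cv2.imwrite("pics/w1.png",im)
print(delta(396.5,226,120), proj("wrist",[[396.5,226,12],[396.5,226,37]],c), proj("wrist",[s["eef_pos"]],c))
E
```

```text
[ 173.67196705 -599.96493571  230.64133693] [-3.14037184e+00 -7.78896988e-06  2.81717753e-01] 0.1
{'K': array([[321.83158963,   0.        , 255.13900408],
       [  0.        , 321.83158963, 193.21765829],
       [  0.        ,   0.        ,   1.        ]]), 'R': array([[ 2.78824477e-01, -9.60342046e-01, -2.57256459e-04],
       [-9.14448926e-01, -2.65581730e-01,  3.05367821e-01],
       [-2.93325880e-01, -8.49087751e-02, -9.52234440e-01]]), 't': array([-624.46359774,  -40.28450171,  378.96743599])}
[ 443.7 -731.4  111.5] [[-758.63101414 -443.68497725]
 [-874.53355324 -504.69625566]] [[255.28567279 255.16633848]]schema error: expected keys x, y, z, rx, ry, rz, hand
```

View pics/w1.png

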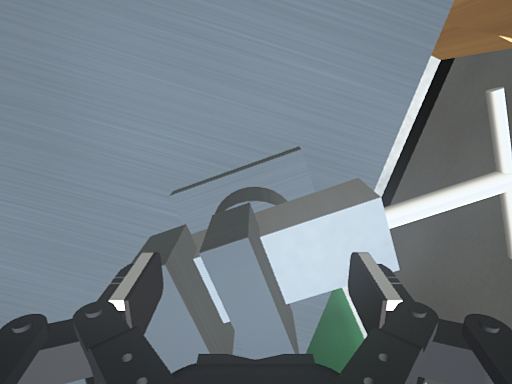

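The move was refused because every row needs all seven keys, so the arm hasn't moved. The wrist view shows a vise below the gripper, with the fingers at (135,280) and (375,280).

```bash
python3 -m creep '[{"x":0,"y":0,"z":0,"rx":0,"ry":0,"rz":0.128,"hand":85},{"x":0,"y":0,"z":0,"rx":0,"ry":0,"rz":0.128,"hand":85},{"x":33,"y":-49,"z":0,"rx":0,"ry":0,"rz":0,"hand":85},{"x":33,"y":-49,"z":0,"rx":0,"ry":0,"rz":0,"hand":85},{"x":33,"y":-49,"z":0,"rx":0,"ry":0,"rz":0,"hand":85},{"x":33,"y":-49,"z":0,"rx":0,"ry":0,"rz":0,"hand":85},{"x":33,"y":-49,"z":0,"rx":0,"ry":0,"rz":0,"hand":85},{"x":33,"y":-49,"z":0,"rx":0,"ry":0,"rz":0,"hand":85},{"x":33,"y":-49,"z":0,"rx":0,"ry":0,"rz":0,"hand":85},{"x":33,"y":-49,"z":0,"rx":0,"ry":0,"rz":0,"hand":85},{"x":-3,"y":-53,"z":0,"rx":0,"ry":0,"rz":0,"hand":85},{"x":-3,"y":-53,"z":0,"rx":0,"ry":0,"rz":0,"hand":85},{"x":-3,"y":-53,"z":0,"rx":0,"ry":0,"rz":0,"hand":85},{"x":-3,"y":-53,"z":0,"rx":0,"ry":0,"rz":0,"hand":85},{"x":-3,"y":-53,"z":0,"rx":0,"ry":0,"rz":0,"hand":85},{"x":-3,"y":-53,"z":0,"rx":0,"ry":0,"rz":0,"hand":85},{"x":-3,"y":-53,"z":0,"rx":0,"ry":0,"rz":0,"hand":85},{"x":-3,"y":-53,"z":0,"rx":0,"ry":0,"rz":0,"hand":85},{"x":0,"y":0,"z":20,"rx":0,"ry":0,"rz":0,"hand":85},{"x":0,"y":0,"z":20,"rx":0,"ry":0,"rz":0,"hand":85}]' 20
python3 - <<'E'
from h import *
s=sense();print(s["eef_pos"],s["tcp_rot"],s["clock"]); c=get_calibration("wrist")
im=grab_frame("wrist")[:,:,::-1]; cv2.imwrite("pics/w2.png",im)
print(delta(396.5,226,120), proj("wrist",[[396.5,226,12],[396.5,226,37]],c), proj("wrist",[s["eef_pos"]],c))
E
```

```text
clock: 2.65
eef_pos: [392.4, 222.4, 190.7]
tcp_rot: [-3.142, -0.0, 0.028]
contact_force: [-0.2, 0.8, 0.2]
opening: 0.993
grasp_force: 0.0
[392.37753119 222.44395832 190.74782246] [-3.14153258e+00 -2.23985605e-04  2.78273244e-02] 2.65
[ 5.8 -4.6 68.4] [[251.56253895 165.8779378 ]
 [251.31306008 171.79692505]] [[255.12474627 255.09198023]]
```

View pics/w2.png

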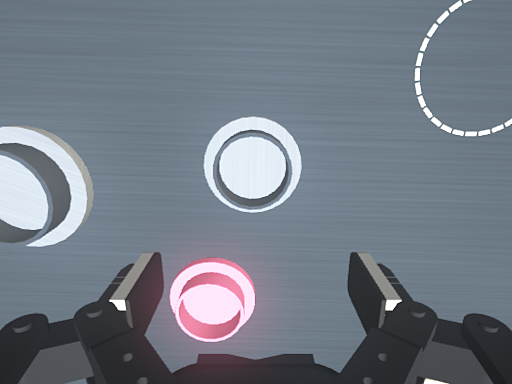

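The workpiece's base is centred at ~(252.5,164.5), close to the prediction of (251.6,165.9). The pink decoy sits at (210,300), clear of the fingers.

```bash
python3 - <<'E'
from h import *
im=cv2.imread("pics/w2.png"); g=cv2.cvtColor(im,cv2.COLOR_BGR2GRAY)
m=np.zeros_like(g); m[105:225,190:315]=(g[105:225,190:315]>165); cs,_=cv2.findContours(m,0,1); k=max(cs,key=cv2.contourArea)
P=back("wrist",k[:,0,:].astype(float),12)[:,:2].astype(np.float32)
(u,v),a,_=cv2.fitEllipse(P); print(u,v,a); print(delta(u,v,60),delta(u,v,6))
E
```

```text
394.7548522949219 223.8887481689453 (98.12422180175781, 98.36981201171875)
[  4.1  -2.7 128.4] [  4.3  -2.7 182.4]
```

```bash
python3 -m creep '[{"x":6,"y":-4.3,"z":0,"rx":0,"ry":0,"rz":0,"hand":85.4},{"x":0,"y":0,"z":45,"rx":0,"ry":0,"rz":0,"hand":85.4},{"x":0,"y":0,"z":45,"rx":0,"ry":0,"rz":0,"hand":85.4},{"x":0,"y":0,"z":35,"rx":0,"ry":0,"rz":0,"hand":85.4},{"x":0,"y":0,"z":0,"rx":0,"ry":0,"rz":0,"hand":85.4},{"x":0,"y":0,"z":0,"rx":0,"ry":0,"rz":0,"hand":85.4}]'
python3 - <<'E'
from h import *
c=get_calibration("wrist"); s=sense()
im=grab_frame("wrist")[:,:,::-1].copy(); cv2.imwrite("pics/w3.png",im)
print(s["eef_pos"],delta(396.4,225.5,6)); 
t=np.linspace(0,2*np.pi,300)
for r,z,col in ((50,12,(0,0,255)),(38,37,(0,255,0))):
    for p in proj("wrist",np.c_[396.4+r*np.cos(t),225.5+r*np.sin(t),z+0*t],c): cv2.circle(im,(int(round(p[0])),int(round(p[1]))),0,col,-1)
cv2.imwrite("pics/w3o.png",im)
E
```

```text
clock: 3.45
eef_pos: [399.8, 226.6, 67.7]
tcp_rot: [-3.141, -0.002, 0.025]
contact_force: [0.5, 0.3, 1.1]
opening: 1.002
grasp_force: 0.0
[399.842786   226.59707368  67.69941017] [-3.8  1.2 62. ]
```

View pics/w3o.png

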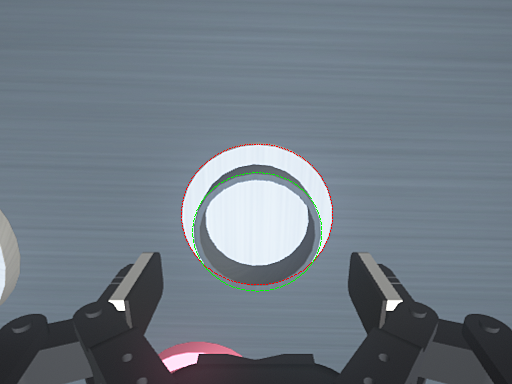

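The overlay matches the base and the collar at (257,215), so the position is right. Next I'll centre, descend and grip the collar.

```bash
python3 -m creep '[{"x":-3.4,"y":1,"z":0,"rx":0,"ry":0,"rz":0,"hand":85.4},{"x":0,"y":0,"z":22,"rx":0,"ry":0,"rz":0,"hand":85.4},{"x":0,"y":0,"z":22,"rx":0,"ry":0,"rz":0,"hand":85.4},{"x":0,"y":0,"z":16,"rx":0,"ry":0,"rz":0,"hand":85.4},{"x":0,"y":0,"z":0,"rx":0,"ry":0,"rz":0,"hand":85.4},{"x":0,"y":0,"z":0,"rx":0,"ry":0,"rz":0,"hand":66},{"x":0,"y":0,"z":0,"rx":0,"ry":0,"rz":0,"hand":66},{"x":0,"y":0,"z":0,"rx":0,"ry":0,"rz":0,"hand":66}]' 25
python3 -c "
from h import *
print(sense()['eef_pos'],delta(498.5,6,8))"
```

```text
clock: 4.5
eef_pos: [395.6, 225.3, 7.3]
tcp_rot: [-3.141, -0.001, 0.026]
contact_force: [-1.8, 0.3, 7.6]
opening: 0.867
grasp_force: 31.5
[395.63616676 225.30978814   7.31214601] [ 97.2 221.9  -0.7]
```

```bash
python3 -m creep '[{"x":5,"y":12,"z":0,"rx":0,"ry":0,"rz":0,"hand":66},{"x":9,"y":20,"z":0,"rx":0,"ry":0,"rz":0,"hand":66},{"x":9,"y":20,"z":0,"rx":0,"ry":0,"rz":0,"hand":66},{"x":9,"y":20,"z":0,"rx":0,"ry":0,"rz":0,"hand":66},{"x":9,"y":20,"z":0,"rx":0,"ry":0,"rz":0,"hand":66},{"x":9,"y":20,"z":0,"rx":0,"ry":0,"rz":0,"hand":66},{"x":9,"y":20,"z":0,"rx":0,"ry":0,"rz":0,"hand":66},{"x":9,"y":20,"z":0,"rx":0,"ry":0,"rz":0,"hand":66},{"x":9,"y":20,"z":0,"rx":0,"ry":0,"rz":0,"hand":66},{"x":9,"y":20,"z":0,"rx":0,"ry":0,"rz":0,"hand":66},{"x":6,"y":20,"z":0,"rx":0,"ry":0,"rz":0,"hand":66},{"x":4,"y":9,"z":0,"rx":0,"ry":0,"rz":0,"hand":66},{"x":0,"y":0,"z":0,"rx":0,"ry":0,"rz":0,"hand":66},{"x":0,"y":0,"z":0,"rx":0,"ry":0,"rz":0,"hand":66}]'
python3 - <<'E'
from h import *
s=sense();c=get_calibration("wrist");im=grab_frame("wrist")[:,:,::-1]; cv2.imwrite("pics/w4.png",im)
print(s['eef_pos'],delta(498.5,6,8))
cv2.imwrite("pics/w4r.png",rect("wrist",im,410,590,-100,110,0,3.4,c))
E
```

```text
clock: 6.25
eef_pos: [497.8, 5.7, 7.3]
tcp_rot: [3.141, -0.002, 0.026]
contact_force: [-0.8, -6.2, 4.4]
opening: 0.866
grasp_force: 31.2
[497.7997684    5.70187966   7.33198148] [ 0.7 -0.2 -0.6]
```

View pics/w4.png

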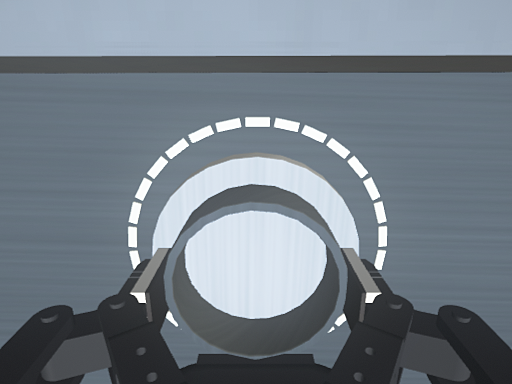

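The wrist view shows the plate inside the ring, whose arc apex is at (258,122). The side gaps look nearly equal: plate edges at x = 153 and 360, ring at 133 and 382. I'll fit circles to both arcs.

```bash
python3 - <<'E'
from h import *
from scipy.optimize import least_squares
im=cv2.imread("pics/w4.png"); g=cv2.cvtColor(im,cv2.COLOR_BGR2GRAY); c=get_calibration("wrist")
ring=(g>225)&(np.indices(g.shape)[0]<265); ys,xs=np.nonzero(ring)
P=back("wrist",np.c_[xs,ys],0,c)[:,:2]
d=np.hypot(*(P-[498,6]).T); P=P[(d>55)&(d<66)]
f=lambda P:least_squares(lambda p:np.hypot(*(P-p[:2]).T)-p[2],[498,6,55],loss="soft_l1").x
print("ring",len(P),f(P))
# plate edge: radial gradient, upper arc at z=12
t=np.radians(np.arange(-75,76,2)); r=np.arange(42,57,.1); Q=[]
for a in t:
    X=np.c_[498+r*np.cos(a),6+r*np.sin(a),12+0*r]; uv=proj("wrist",X,c)
    v=cv2.remap(g,np.float32(uv[None,:,0]),np.float32(uv[None,:,1]),1)[0].astype(float)
    v=np.convolve(v,np.r_[np.ones(6),-np.ones(6)],"valid"); i=np.argmin(v); Q.append(X[i+5,:2])
print("plate",f(np.array(Q)))
E
```

```text
ring 2755 [498.11511719   5.01641891  63.81669747]
plate [498.51564379   5.59504912  49.4456027 ]
```

Ring centre (498.1, 5.0), plate centre (498.5, 5.6): centred to within 1 mm. Releasing and moving above the tab.

```bash
python3 -m creep '[{"x":0,"y":0,"z":0,"rx":0,"ry":0,"rz":0,"hand":85.4},{"x":0,"y":0,"z":0,"rx":0,"ry":0,"rz":0,"hand":85.4},{"x":0,"y":0,"z":0,"rx":0,"ry":0,"rz":0,"hand":85.4},{"x":0,"y":0,"z":-8,"rx":0,"ry":0,"rz":0,"hand":85.4},{"x":0,"y":0,"z":-25,"rx":0,"ry":0,"rz":0,"hand":85.4},{"x":0,"y":0,"z":-50,"rx":0,"ry":0,"rz":0,"hand":85.4},{"x":0,"y":0,"z":-50,"rx":0,"ry":0,"rz":0,"hand":85.4},{"x":0,"y":0,"z":-50,"rx":0,"ry":0,"rz":0,"hand":85.4},{"x":20,"y":0,"z":0,"rx":0,"ry":0,"rz":0,"hand":45},{"x":45,"y":0,"z":0,"rx":0,"ry":0,"rz":0,"hand":45},{"x":45,"y":0,"z":0,"rx":0,"ry":0,"rz":0,"hand":45},{"x":30,"y":0,"z":0,"rx":0,"ry":0,"rz":0,"hand":45},{"x":9,"y":0,"z":0,"rx":0,"ry":0,"rz":0,"hand":45},{"x":0,"y":0,"z":0,"rx":0,"ry":0,"rz":0,"hand":45},{"x":0,"y":0,"z":0,"rx":0,"ry":0,"rz":0,"hand":45},{"x":0,"y":0,"z":0,"rx":0,"ry":0,"rz":0,"hand":45}]' 80
python3 - <<'E'
from h import *
s=sense();c=get_calibration("wrist");im=grab_frame("wrist")[:,:,::-1].copy(); cv2.imwrite("pics/w5.png",im)
print(s['eef_pos'],delta(647.4,10,94))
a=.0251;R=np.array([[np.cos(a),-np.sin(a)],[np.sin(a),np.cos(a)]]);o=np.array([645.9,70.0])
for ly in (-66,-54):
  for lx in (-20,20):
    for z in (74,120):
      X=np.r_[o+R@[lx,ly],z]; p=proj("wrist",X,c)[0]; cv2.circle(im,tuple(int(round(q)) for q in p),2,(0,0,255) if z>100 else (0,255,0),-1)
p=proj("wrist",np.r_[o+R@[51,-20],92],c)[0]; cv2.circle(im,tuple(int(round(q)) for q in p),2,(255,0,255),-1); print(p)
t=grab_frame("top")[:,:,::-1]; cv2.imwrite("pics/t5.png",t)
b=cv2.resize(t[110:240,160:330],None,fx=2.3,fy=2.3)
cv2.imwrite("pics/w5o.png",im)
E
```

```text
clock: 8.3
eef_pos: [645.0, 10.3, 189.5]
tcp_rot: [3.142, 0.0, 0.026]
contact_force: [-0.8, 0.1, -0.1]
opening: 0.529
grasp_force: 0.0
[644.95927926  10.308633   189.54199708] [ 2.2  0.4 95.6]
[200.95184453 124.90066737]
```

View pics/w5o.png

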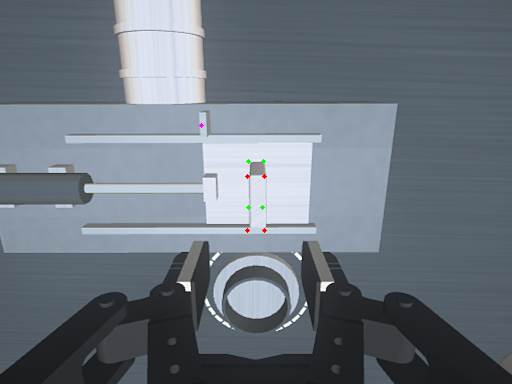

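The tab shows at (258,176–228), about 1.5 px right of the prediction, with the post at (203,124). The workpiece is centred in the ring at (257,290). Descending and gripping the tab.

```bash
python3 -m creep '[{"x":2.2,"y":1.2,"z":10,"rx":0,"ry":0,"rz":0,"hand":45},{"x":0,"y":0,"z":35,"rx":0,"ry":0,"rz":0,"hand":45},{"x":0,"y":0,"z":30,"rx":0,"ry":0,"rz":0,"hand":45},{"x":0,"y":0,"z":20,"rx":0,"ry":0,"rz":0,"hand":45},{"x":0,"y":0,"z":0,"rx":0,"ry":0,"rz":0,"hand":45},{"x":0,"y":0,"z":0,"rx":0,"ry":0,"rz":0,"hand":4},{"x":0,"y":0,"z":0,"rx":0,"ry":0,"rz":0,"hand":4},{"x":0,"y":0,"z":0,"rx":0,"ry":0,"rz":0,"hand":4},{"x":0,"y":0,"z":0,"rx":0,"ry":0,"rz":0,"hand":4},{"x":0,"y":0,"z":0,"rx":0,"ry":0,"rz":0,"hand":4}]' 60
```

```text
clock: 9.65
eef_pos: [649.0, 8.9, 95.7]
tcp_rot: [3.141, -0.002, 0.026]
contact_force: [-0.1, -1.7, 6.7]
opening: 0.13
grasp_force: 59.3
```

```bash
python3 -m creep '[{"x":0,"y":-5,"z":0,"rx":0,"ry":0,"rz":0,"hand":4},{"x":0,"y":-8,"z":0,"rx":0,"ry":0,"rz":0,"hand":4},{"x":0,"y":-8,"z":0,"rx":0,"ry":0,"rz":0,"hand":4},{"x":0,"y":-8,"z":0,"rx":0,"ry":0,"rz":0,"hand":4},{"x":0,"y":-7,"z":0,"rx":0,"ry":0,"rz":0,"hand":4},{"x":0,"y":-4,"z":0,"rx":0,"ry":0,"rz":0,"hand":4},{"x":0,"y":0,"z":0,"rx":0,"ry":0,"rz":0,"hand":4},{"x":0,"y":0,"z":0,"rx":0,"ry":0,"rz":0,"hand":4},{"x":0,"y":0,"z":0,"rx":0,"ry":0,"rz":0,"hand":4}]'
python3 - <<'E'
from h import *
s=sense();c=get_calibration("wrist");im=grab_frame("wrist")[:,:,::-1].copy(); cv2.imwrite("pics/w6.png",im)
print(s['eef_pos'],s["contact_force"])
cv2.imwrite("pics/w6c.png",cv2.resize(im[40:290,120:400],None,fx=2.4,fy=2.4,interpolation=cv2.INTER_CUBIC)); print(proj("wrist",np.r_[645.9+50.985+.5,70-20+1.28,92],c),proj("wrist",[[*s['eef_pos'][:2],z] for z in (78,120)],c))
E
```

```text
clock: 10.78
eef_pos: [647.9, 47.7, 95.7]
tcp_rot: [3.14, -0.002, 0.026]
contact_force: [-0.4, -8.6, 6.9]
opening: 0.128
grasp_force: 59.5
[647.90933558  47.70306175  95.73803997] [-0.40550235 -8.61892107  6.90146702]
[[250.19147405 154.63485209]] [[254.99866505 239.34107436]
 [255.27681454 282.97858756]]
```

View pics/w6c.png

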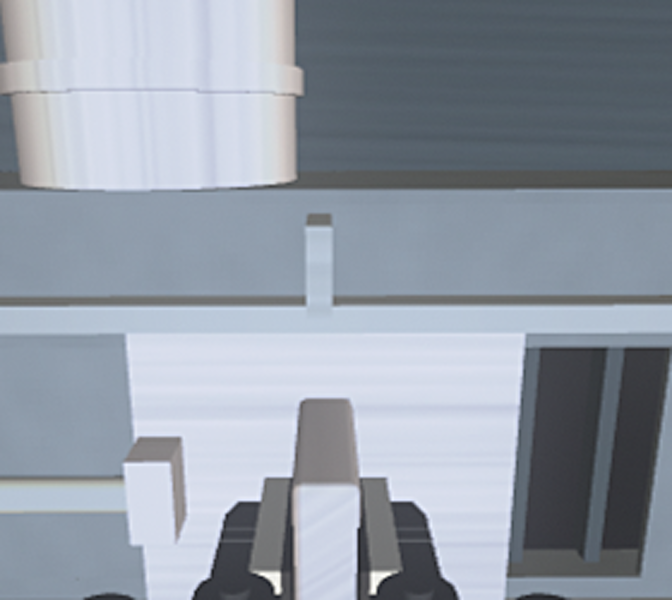

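The tab is at column ≈326 in the crop and the post at ≈319, so the tab is about 1.3 mm short of the post along y. This matches the measured 38.8 mm of travel. I'll correct it and check again.

```bash
python3 -m creep '[{"x":0,"y":-1.3,"z":0,"rx":0,"ry":0,"rz":0,"hand":4},{"x":0,"y":0,"z":0,"rx":0,"ry":0,"rz":0,"hand":4},{"x":0,"y":0,"z":0,"rx":0,"ry":0,"rz":0,"hand":4},{"x":0,"y":0,"z":0,"rx":0,"ry":0,"rz":0,"hand":4}]'
python3 - <<'E'
from h import *
im=grab_frame("wrist")[:,:,::-1]; t=grab_frame("scene")[:,:,::-1]
a=cv2.resize(im[100:290,150:350],None,fx=2,fy=2,interpolation=cv2.INTER_CUBIC); b=cv2.resize(t[100:290,130:330],None,fx=2,fy=2,interpolation=cv2.INTER_CUBIC)
cv2.imwrite("pics/f.png",np.hstack([a,b]))
E
```

```text
clock: 11.32
eef_pos: [647.9, 48.9, 95.7]
tcp_rot: [3.14, -0.002, 0.026]
contact_force: [-1.4, -9.1, 6.6]
opening: 0.132
grasp_force: 59.5
```

View pics/f.png

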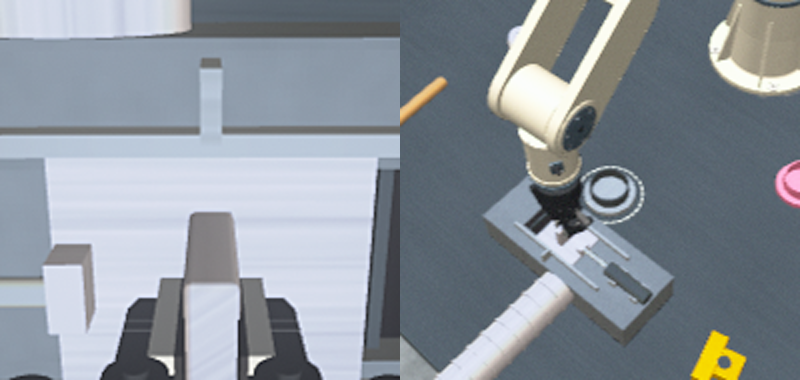

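The tab (column 212) lines up with the post (column 211), measured travel is 40.0 mm, the pull is about 9 N, and the workpiece is inside the ring. Handing in.

```bash
python3 -c "
from rig import *
print(sign_off())"
```

```text
the job is handed in; nothing more can be done
None
```

The job is handed in at about 11 s on the robot clock: the workpiece is centred in the chalk ring to within about 1 mm, and the gate is held at half travel (40.0 mm measured, tab in line with the index post); the arm's path stayed clear of the can, hammer and magnet, though I did not re-measure them at the end.

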